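Open the mould clamp with its handwheel and load the top mould

TASK

Turn the handwheel of the mould clamp until the pointer fin on the sliding cheek lines up with the fin of the brass rider on the rail; move the cheek only with the wheel. Then lift the top casting mould off the pile and set it down gently, upright and flat on the clamp's bed in the gap between the two cheeks, about midway along them, with the pointer still lined up. Leave the other two moulds and everything else on the bench where they are.

Things in the scene. Friction and masses are not known exactly. Their poses are not given: they have to be found in the camera images.
- clamp: Mould clamp fixed on the table, placed and turned differently each time. Grey base 190 (x) by 400 (y) by 12 mm, origin under its centre. Bed on its +y part, 170 x 225 mm, centred at y +55, top 25 mm above the table. Fixed cheek on the bed: inner face at y +135 mm, 140 mm long in x, 22 thick, top 16 mm above the bed. Gear housing at y -135: 100 mm square, 50 high. Rider rail at x 95 to 123 mm.
- jaw: Sliding cheek: steel bar 140 (x) by 22 by 16 mm on the bed, moved along the clamp's y by the wheel; stiff, not to be pushed. Origin at bed level, middle of its inner face (towards +y, the fixed cheek). At its +x end stands the pointer fin, 3 mm thick in y, 18 mm long in x, top 36 mm above the bed.
- jaw_face (a point): Middle of the sliding cheek's inner face, at bed level; the gap to the other cheek is the distance along the clamp's y from here to bay_end. Axes as the clamp's.
- bay_end (a point): Middle of the fixed cheek's inner face, at bed level. Axes as the clamp's.
- pointer (a point): Top edge of the pointer fin at its +x end, in the middle of its 3 mm thickness; 89 mm to +x and 11 mm to -y of jaw_face.
- rider: Brass rider, 28 x 22 x 16 mm block with an upright brass fin (3 mm thick in y), locked on the rail at the wanted setting, which differs each time. Origin in the centre of its underside on the rail. Axes as the clamp's.
- rider_fin (a point): Top edge of the rider's fin at its end facing the pointer, in the middle of its thickness. Pointer and rider are lined up when both have the same y in the clamp's frame. The gap between the cheeks is then 78 to 94 mm.
- wheel (a joint): Angle of the handwheel, rad, 0 to 5.75, growing clockwise seen from above. Clockwise moves the sliding cheek to -y, away from the fixed cheek: 16 mm per rad (0 = 8 mm gap). It starts at 0.4 to 1.3, stays where it is left and needs about 0.4 N m.
- wheel_axis (a point): Centre of the handwheel in the middle plane of its rim, 85 mm above the table; the axis is vertical. Round black rim bar 14 mm thick on a 65 mm radius (to the bar's middle), three straight 9 mm spokes at 120 degrees, hub of 17 mm radius up to 10 mm above the rim plane. No crank knob: pinch the rim from above between spokes. 28 mm of air below the rim.
- wheel_spoke (a point): Point on the middle of the rim bar where one of the three spokes meets it; turns with the wheel.
- mould_top: Top one of a pile of three equal open steel moulds, the one to move: trough 150 (x) by 60 (y) by 40 mm high, walls 4 mm, vertical sides, 0.2 to 0.4 kg; under it a foot 132 x 42 x 10 mm that drops into the mouth of the mould below. Origin under the foot's centre: 60 mm above the table when stacked, rim 100 mm; 30 mm of its sides show.
- mould_mid: Middle mould of the pile, same shape, origin 30 mm above the table. Leave it.
- mould_low: Lowest mould of the pile, same shape, standing on the table. Leave it.
- flux_bottle: White plastic bottle, 60 mm diameter, 110 mm high, origin under its centre. Bystander beside the pile.
- jar: Glass jar, 68 mm diameter, 80 mm high, origin under its centre. Bystander.
- hammer: Small hammer lying flat on the far side of the table. Bystander.
- brush: Brush lying on the right. Bystander.
- cup: White plastic cup, 72 mm diameter, 90 mm high, origin under its centre. Bystander.
- glass_pane: Amber glass pane lying flat, 90 x 70 x 8 mm, origin under its centre. Bystander.
There are look-alikes about, which are no part of the job. Leave any blue or orange look-alike of the mould_mid alone.

How it is judged:
By the outcome, as a careful person would: the job done as asked, in the order asked, and still so for the second after the job is handed in, with the robot touching nothing.
It also fails if it takes over 72 s, if anything falls off the work surface, if the arm or the gripper's body presses on something with over 40 N, if the wrist force passes 120 N, or if a joint passes its speed limit or range.

ROBOT

A 7-joint arm with a two-finger parallel gripper is mounted at the origin on the work surface. World frame = base frame: x ahead of the robot, y to its left, z up, the work surface at z = 0. Lengths are in m, angles in rad, forces in N, time in s.
With the tool pointing down it reaches from about 0.425 to 0.875 m from the base axis. Payload 4.7 kg.
Tool frame: the origin (TCP) lies on the centre line of the jaws, within the pads' length; the fingertips stand 14 mm ahead of it and the grasp point (between the pads) lies 5 mm behind it; z points along the fingers, y is the line along which they close (so a half turn about z gives the same grasp; the last joint's range is limited). The gripper opens to 87 mm and grips with 3 to 60 N. Pads are 19 mm wide; open, the fingers measure 117 mm over their backs; the gripper's body (75 mm by 190 mm) begins 51 mm behind the grasp point.
Start: joints at [1.127, 0.321, -0.07, 1.45, 0.023, 1.371, -0.057], TCP at [0.287, -0.583, 0.237] pointing down, gripper open.
Joint ranges: [-2.86, 2.86], [-0.3, 2.09], [-1.38, 1.24], [0.06, 2.45], [-1.56, 4.7], [0.09, 2.05], [-2.69, 2.69]. Speed limits (rad/s): [2.57, 2.57, 3.14, 3.14, 3.14, 3.14, 3.14].

INTERFACE

Orientations are given as a rotation vector (axis times angle).
In Python, from bench import ctrl gives the robot as it stands.
- The arm moves only by the tool send_rows, never from a script. Its argument "steps" is a list of rows, each an object of numbers: "tx", "ty", "tz": the shift along the tool's x, y, z in units of 60 mm (1.0 is 60 mm); "turn": the turn about the tool's z in units of 8 degrees (1.0 is 8 degrees); "grip": the opening, from 0 (shut) to 1 (fully open). A call has 1 to 12 rows; each row shifts and turns the commanded pose from where the row before left it, along the tool's axes as they then stand; what a row does not reach is not made up. A row lasts 1/8 s, in which the tool goes at most 62.5 mm and 10.7 degrees, less where a joint would pass 70% of its speed; a pose out of reach is approached as far as the arm can. A call is refused whole if a number of a shift passes 1 or a number of a turn 1, either way. A call with a gripper value outside its range is refused whole. The fingers move at their own pace and stop on an object; "newtons" is the grip in N (left out, the last holds). Time passes only in rows, so rows that do not move let the fingers close. It gives the time, the measured TCP pose, the force, the opening and the grip force at its end, in the units of the state.
- ctrl.get_state(): the state, without advancing time (a new reading comes with each control period).
- ctrl.get_image(name): name is "side" or "top" or "wrist"; returns a dict with "pixels" (480x640x3 uint8, red, green, blue), "K" (3x3 intrinsics, pixels), "dist" ([k1, k2, p1, p2, k3] as OpenCV has them; the pictures are not rectified), "cam_to_world" (4x4, takes a point from camera to world coordinates); the wrist camera has in their place "T_tool_cam" (4x4, takes a point from camera to tool coordinates, whose origin is the TCP and whose axes are the flange's). Camera axes: x right, y down, z forward; pixel columns grow to the right and rows downward; lengths in m; the calibration is good to about 2 mm. A picture is of the moment at which its call begins: read the wrist's pose just before it. There is no depth.
- ctrl.close_job(): hands the job in; it is judged then, once.
The state is a dict: "time": time; "joint_positions": joint angles; "qd": joint speeds; "joint_torque": joint torques, N m; "position": TCP position; "tool_rot": TCP orientation; "ft_force": force on the tool from outside, world axes, zero at the start; "torque": the same for the moment, N m; "grip_width": opening from 0.0 (shut) to 1.0 (fully open); "grip_force": force on a finger pad.
Only numpy, scipy, OpenCV 4.12 (cv2) and the standard library are available. Lean on these libraries where they do the work, as an engineer would, in place of code of your own. Each camera call takes 0.05 s, during which the arm holds its last target. There are 200 camera calls.

## Working session

There is one attempt and no reset: what is moved stays moved. The work goes in short steps, Python scripts to look and compute and a tool call to move; the robot and the scene stay as the last step left them, time stands still between calls to the robot, and variables do not carry over. Pictures are saved under pics/ and viewed, at most 10 in all, crops included, and the job is handed in when it is done.

Besides the shell and the picture viewer there is one more tool, called after "Call:" as name(argument=value, ...) on one line, values as JSON. send_rows: Moves the arm, as the interface text tells. Its arguments: {"type":"object","properties":{"steps":{"type":"array"},"newtons":{"type":"number"}},"required":["steps"]}

```bash
mkdir -p pics; ls
cat > h.py <<'E'
import numpy as np,cv2,pickle
from bench import ctrl
from scipy.spatial.transform import Rotation as R
def snap(name,fn):
    s=ctrl.get_state(); im=ctrl.get_image(name)
    if name=="wrist":
        T=np.eye(4);T[:3,:3]=R.from_rotvec(s["tool_rot"]).as_matrix();T[:3,3]=s["position"]
        im["cam_to_world"]=T@np.array(im["T_tool_cam"])
    cv2.imwrite(f"pics/{fn}.png",im["pixels"][:,:,::-1])
    pickle.dump({k:np.array(v) for k,v in im.items() if k in("pixels","K","dist","cam_to_world")},open(f"{fn}.pkl","wb"))
    return im
def load(fn): return pickle.load(open(f"{fn}.pkl","rb"))
def rays(im,uv):
    uv=np.array(uv,float).reshape(-1,1,2)
    p=cv2.undistortPoints(uv,im["K"],im["dist"]).reshape(-1,2)
    d=np.c_[p,np.ones(len(p))]@im["cam_to_world"][:3,:3].T
    return im["cam_to_world"][:3,3],d
def onz(im,uv,z):
    o,d=rays(im,uv); return o+d*((z-o[2])/d[:,2])[:,None]
def tri(im1,uv1,im2,uv2):
    o1,d1=rays(im1,uv1);o2,d2=rays(im2,uv2);A=[];b=0
    M=np.zeros((3,3));v=np.zeros(3)
    for o,d in((o1,d1[0]),(o2,d2[0])):
        d=d/np.linalg.norm(d);P=np.eye(3)-np.outer(d,d);M+=P;v+=P@o
    return np.linalg.solve(M,v)
def proj(im,P):
    C=np.linalg.inv(im["cam_to_world"]);P=np.array(P,float).reshape(-1,3)
    return cv2.projectPoints(P,cv2.Rodrigues(C[:3,:3])[0],C[:3,3],im["K"],im["dist"])[0].reshape(-1,2)
E
python3 -c "
from h import *
for n in('top','side'):
    im=snap(n,n+'0');print(n,np.round(im['cam_to_world'],3).tolist(),np.round(im['K'],1).tolist())
s=ctrl.get_state();print(s)
"
```

```text
pics
top [[0.003, -0.998, 0.067, 0.431], [-1.0, -0.003, 0.007, -0.05], [-0.007, -0.067, -0.998, 1.369], [0.0, 0.0, 0.0, 1.0]] [[473.9, 0.0, 319.9], [0.0, 473.9, 244.2], [0.0, 0.0, 1.0]]
side [[-0.995, -0.077, 0.064, 0.435], [-0.1, 0.722, -0.684, 0.849], [0.007, -0.687, -0.726, 1.019], [0.0, 0.0, 0.0, 1.0]] [[504.1, 0.0, 321.9], [0.0, 504.1, 232.6], [0.0, 0.0, 1.0]]
{'time': 0.1, 'joint_positions': array([ 1.12709828,  0.3217416 , -0.07007937,  1.45155281,  0.0226321 ,
        1.37079016, -0.05687356]), 'qd': array([-1.32506943e-03, -3.12860194e-03,  5.10712030e-04, -3.25643161e-03,
       -7.83327690e-05,  6.63522019e-04,  1.15503299e-04]), 'joint_torque': array([ 6.35032739e-04, -4.92570269e+01, -4.05005571e-01, -3.13400316e+01,
       -6.41239271e-02,  3.94613435e-02,  6.56872862e-05]), 'position': array([ 0.28702107, -0.58267559,  0.23557565]), 'tool_rot': array([-3.05804454e+00, -7.12559997e-01,  7.98508560e-04]), 'ft_force': array([0.18896948, 0.30091559, 0.40789112]), 'torque': array([-0.04800054,  0.01201083,  0.06419677]), 'grip_force': 0.0, 'grip_width': 0.998010993584679}
```

View pics/top0.png

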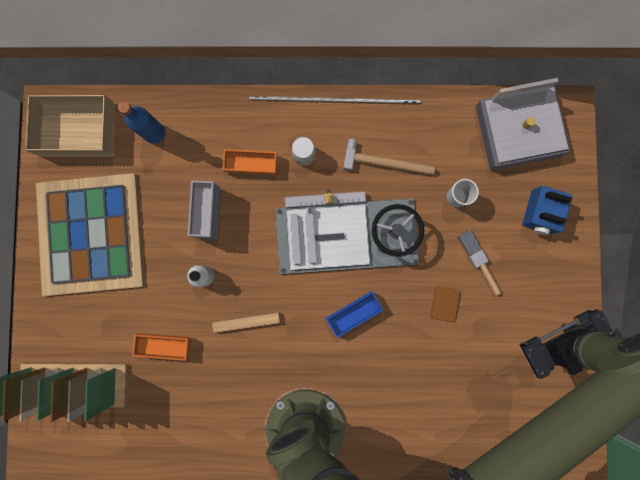

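View pics/side0.png

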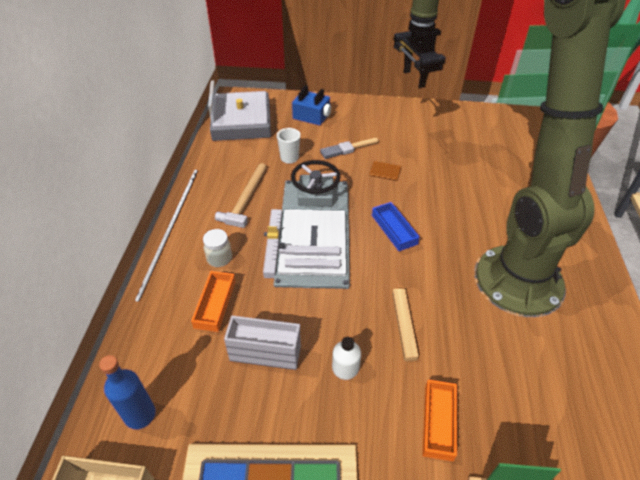

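The top view shows the pile at about (204,210), the clamp with its fixed cheek to the left at about (297,238), the rider at (329,197), the wheel hub at (398,230), and the bottle at (200,276). The side view agrees. I'll enlarge the clamp next.

```bash
python3 -c "
from h import *
a=cv2.imread('pics/top0.png')[185:285,180:440];cv2.imwrite('pics/c1.png',cv2.resize(a,None,fx=3.07,fy=3.07,interpolation=cv2.INTER_CUBIC))
im=load('top0')
print('hub',onz(im,[[398,230]],.095),'pile',onz(im,[[189,181],[220,181],[217,241],[189,240]],.1))
print('base corners',onz(im,[[277,207],[415,200],[420,265],[280,274]],.012))
"
```

```text
hub [[ 0.55486974 -0.25206702  0.095     ]] pile [[0.6866099  0.3145681  0.1       ]
 [0.6867123  0.23016779 0.1       ]
 [0.52342902 0.2353951  0.1       ]
 [0.525927   0.31103181 0.1       ]]
base corners [[ 0.62873817  0.08333474  0.012     ]
 [ 0.65001161 -0.31493604  0.012     ]
 [ 0.46260137 -0.32730561  0.012     ]
 [ 0.43568001  0.07296325  0.012     ]]
```

View pics/c1.png

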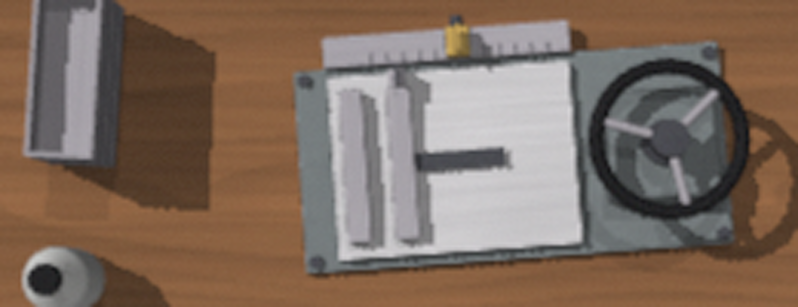

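The crop shows the wheel hub at crop (668,138), with spokes towards (717,93), (607,123) and (684,203). The pointer fin is at about (396,78) and the rider fin at about (457,38). The wrist camera will give finer measurements.

```bash
cat >> h.py <<'E'
def togo(x,y,z,yaw=None):
    "remaining shift in tool units / turn units; yaw=world angle of tool x, deg"
    s=ctrl.get_state();M=R.from_rotvec(s["tool_rot"]).as_matrix()
    d=M.T@(np.array([x,y,z])-s["position"])/.06
    y0=np.degrees(np.arctan2(M[1,0],M[0,0]));t=None if yaw is None else -((yaw-y0+180)%360-180)/8
    print("shift",d.round(3),"turn",t,"yaw",y0.round(2),"tilt",M[2].round(3),"q7",s["joint_positions"][6].round(3),"pos",s["position"].round(4),"t",s["time"])
E
python3 -c "
from h import *
im=ctrl.get_image('wrist');print(np.round(im['T_tool_cam'],3),im['K'])
togo(.50,-.12,.38,90-13)
"
```

```text
[[-0.001 -0.956 -0.292  0.081]
 [ 1.    -0.001 -0.001  0.   ]
 [ 0.001 -0.292  0.956 -0.147]
 [ 0.     0.     0.     1.   ]] [[357.02140944   0.         315.4222119 ]
 [  0.         357.02140944 239.61339506]
 [  0.           0.           1.        ]]
shift [ 6.592 -5.353 -2.398] turn -6.345767721023467 yaw 26.23 tilt [-0.    -0.001 -1.   ] q7 -0.057 pos [ 0.2871 -0.5827  0.2357] t 0.15
```

```bash
python3 -c "
from h import *
togo(.56,-.12,.27)
"
```

```text
shift [ 7.489 -4.908 -0.565] turn None yaw 26.23 tilt [-0.    -0.001 -1.   ] q7 -0.057 pos [ 0.2871 -0.5827  0.2357] t 0.15
```

Call:
send_rows(steps=[{"tx": 0.3,"ty": -0.2,"tz": -0.3},{"tx": 0.72,"ty": -0.47,"tz": -0.2},{"tx": 0.72,"ty": -0.47,"tz": -0.1},{"tx": 0.72,"ty": -0.47},{"tx": 0.72,"ty": -0.47},{"tx": 0.72,"ty": -0.47},{"tx": 0.72,"ty": -0.47},{"tx": 0.72,"ty": -0.47},{"tx": 0.72,"ty": -0.47},{"tx": 0.72,"ty": -0.47},{"tx": 0.71,"ty": -0.48,"grip": 0.5},{"grip": 0.5}])

```text
validation failed for argument at $.st...
```

```bash
python3 -c "
from h import *
im=snap('wrist','w1');togo(.56,-.12,.27)
print(im['cam_to_world'].round(3))
"
```

```text
shift [ 7.489 -4.91  -0.564] turn None yaw 26.23 tilt [-0.    -0.001 -1.   ] q7 -0.057 pos [ 0.2871 -0.5828  0.2359] t 0.2
[[ 0.441 -0.858 -0.263  0.36 ]
 [-0.897 -0.423 -0.127 -0.548]
 [-0.003  0.292 -0.956  0.383]
 [ 0.     0.     0.     1.   ]]
```

View pics/w1.png

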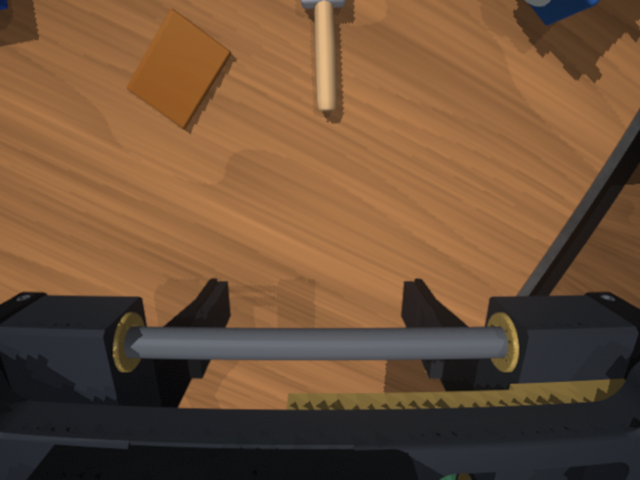

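The move was refused, probably because every row needs all five fields. The picture shows only the pane, the brush and the gripper. The useful view is rows 0 to 280, ahead of the tool in +x.

```bash
python3 -c "
from h import *
togo(.475,-.125,.27,3.5)
"
```

```text
shift [ 6.181 -5.461 -0.563] turn 2.841144507761875 yaw 26.23 tilt [-0.    -0.001 -1.   ] q7 -0.057 pos [ 0.2871 -0.5828  0.2359] t 0.2
```

Call:
send_rows(steps=[{"tx": 0.3,"ty": -0.25,"tz": -0.4,"turn": 0,"grip": 0.5},{"tx": 0.65,"ty": -0.58,"tz": -0.2,"turn": 0,"grip": 0.5},{"tx": 0.65,"ty": -0.58,"tz": 0,"turn": 0,"grip": 0.5},{"tx": 0.65,"ty": -0.58,"tz": 0,"turn": 0,"grip": 0.5},{"tx": 0.65,"ty": -0.58,"tz": 0,"turn": 0,"grip": 0.5},{"tx": 0.65,"ty": -0.58,"tz": 0,"turn": 0,"grip": 0.5},{"tx": 0.65,"ty": -0.58,"tz": 0,"turn": 0,"grip": 0.5},{"tx": 0.65,"ty": -0.58,"tz": 0,"turn": 0,"grip": 0.5},{"tx": 0.65,"ty": -0.58,"tz": 0,"turn": 0,"grip": 0.5},{"tx": 0.65,"ty": -0.57,"tz": 0,"turn": 0.95,"grip": 0.5},{"tx": 0,"ty": 0,"tz": 0,"turn": 0.95,"grip": 0.5},{"tx": 0,"ty": 0,"tz": 0,"turn": 0.94,"grip": 0.5}])

```text
time: 1.7
position: [0.4736, -0.1252, 0.2725]
tool_rot: [3.14, 0.093, -0.0]
ft_force: [0.7, -0.5, 0.5]
grip_width: 0.501
grip_force: 0.0
```

Call:
send_rows(steps=[{"tx": 0,"ty": 0,"tz": 0,"turn": 0,"grip": 0.5}])

```text
time: 1.82
position: [0.4734, -0.126, 0.2725]
tool_rot: [3.14, 0.099, -0.0]
ft_force: [0.2, -0.2, -0.0]
grip_width: 0.507
grip_force: 0.0
```

```bash
python3 -c "
from h import *
im=snap('wrist','w2');togo(.475,-.125,.27,3.5)
"
```

```text
shift [ 0.029 -0.017  0.041] turn 0.018276537470846677 yaw 3.65 tilt [-0.  0. -1.] q7 -1.289 pos [ 0.4733 -0.1261  0.2725] t 1.875
```

View pics/w2.png

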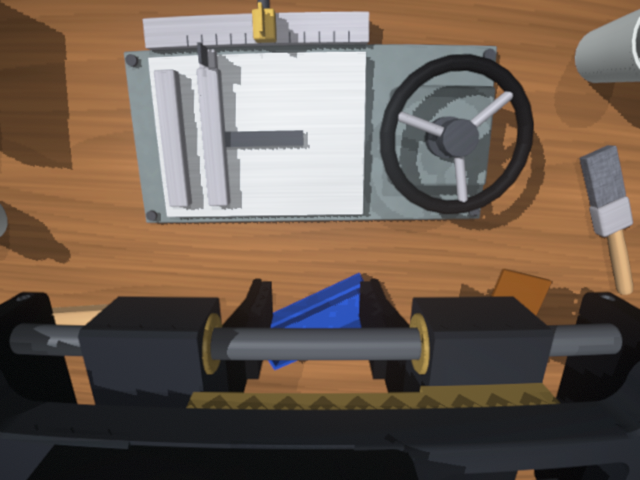

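The wheel is at about (458,135), with spokes towards (510,96), (401,117) and (462,198). The pointer fin is at (203,50), the rider fin at (263,5) and the bed corners are visible. The blue trough is a look-alike.

```bash
python3 -c "
from h import *
im=load('w2');p=im['pixels']
g=p.max(2);m=(g<50).astype(np.uint8);m[275:]=0;m[:,:370]=0;m[:,545:]=0
m=cv2.morphologyEx(m,cv2.MORPH_OPEN,np.ones((3,3)))
c=max(cv2.findContours(m,cv2.RETR_EXTERNAL,cv2.CHAIN_APPROX_NONE)[0],key=len)[:,0]
P=onz(im,c,.085)
from scipy.optimize import least_squares
f=lambda q:np.hypot(P[:,0]-q[0],P[:,1]-q[1])-q[2]
r=least_squares(f,[.555,-.252,.07],loss='soft_l1',f_scale=.001);print('wheel',r.x,np.abs(f(r.x)).mean(),len(P))
for z,uv in((.085,[[510,96],[401,117],[462,198]]),):
    Q=onz(im,uv,z);print('spoke ang',np.degrees(np.arctan2(Q[:,1]-r.x[1],Q[:,0]-r.x[0])))
# base & bed edges
print('base',onz(im,[[125,54],[496,46],[482,217],[146,221]],.012).round(4).tolist())
a=p[0:80,130:380,::-1];cv2.imwrite('pics/c2.png',cv2.resize(a,None,fx=3.2,fy=3.2,interpolation=cv2.INTER_CUBIC))
b=p[30:225,110:500].astype(int); w=((b.min(2)>195)).astype(np.uint8)
n,l,s,cc=cv2.connectedComponentsWithStats(w);i=1+s[1:,4].argmax();k=max(cv2.findContours((l==i).astype(np.uint8),0,2)[0],key=cv2.contourArea);rr=cv2.boxPoints(cv2.minAreaRect(k))+[110,30];print('bed',rr.round(1).tolist(),onz(im,rr,.025).round(4).tolist())
"
```

```text
wheel [ 0.55829014 -0.25433472  0.06609489] 0.005229022026245714 768
spoke ang [ -45.10249854   77.32681468 -169.40744549]
base [[0.6238, 0.0875, 0.012], [0.6557, -0.3065, 0.012], [0.4697, -0.3246, 0.012], [0.4399, 0.0751, 0.012]]
bed [[147.9, 54.9], [365.0, 50.9], [368.0, 212.9], [150.9, 216.9]] [[0.6212, 0.0563, 0.025], [0.6361, -0.1661, 0.025], [0.4686, -0.1858, 0.025], [0.4488, 0.0626, 0.025]]
```

View pics/c2.png

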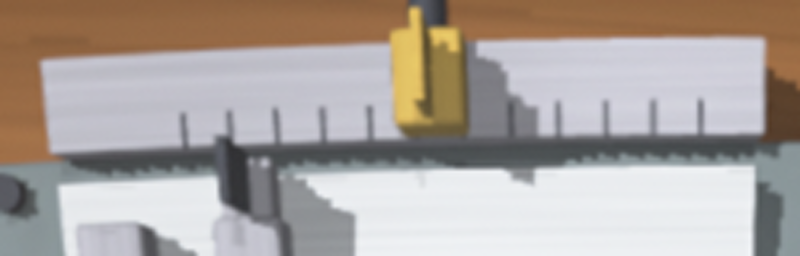

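The pointer fin's top end is at image (199,43) and the near top edge of the rider fin is at about (261,30).

```bash
python3 -c "
from h import *
im=load('w2');p=im['pixels']
g=p.max(2);m=(g<50).astype(np.uint8);m[275:]=0;m[:,:370]=0;m[:,545:]=0
n,l,s,cc=cv2.connectedComponentsWithStats(m);print(s[1:][s[1:,4]>50].tolist());i=1+s[1:,4].argmax()
y,x=np.nonzero(l==i);h=cv2.convexHull(np.c_[x,y].astype(np.int32))[:,0]
P=onz(im,h,.085)
from scipy.optimize import least_squares
f=lambda q:np.hypot(P[:,0]-q[0],P[:,1]-q[1])-q[2]
r=least_squares(f,[.555,-.252,.07]).x;print('wheel',r,np.abs(f(r)).max())
Q=onz(im,[[510,96],[401,117],[462,198]],.085);a=np.degrees(np.arctan2(Q[:,1]-r[1],Q[:,0]-r[0]));print(a)
a=.075;ey=np.array([-np.sin(a),np.cos(a),0])
o=onz(im,[[199.4,43.1],[261.3,29.7]],.061);print(o,o@ey,(o@ey)[0]-(o@ey)[1])
"
```

```text
[[386, 55, 147, 159, 5280]]
wheel [ 0.55739665 -0.25113687  0.07081839] 0.0008433003541568895
[ -46.69874195   75.72062509 -166.08491971]
[[ 0.62698998 -0.00900463  0.061     ]
 [ 0.64091348 -0.06603772  0.061     ]] [-0.05595949 -0.11387553] 0.05791604205726077
```

Call:
send_rows(steps=[{"tx": 0,"ty": 0,"tz": 0.1,"turn": -1,"grip": 0.5},{"tx": 0,"ty": 0,"tz": 0.1,"turn": -1,"grip": 0.5},{"tx": 0,"ty": 0,"tz": 0.1,"turn": -1,"grip": 0.5},{"tx": 0,"ty": 0,"tz": 0.1,"turn": -1,"grip": 0.5},{"tx": 0,"ty": 0,"tz": 0.1,"turn": -1,"grip": 0.5},{"tx": 0,"ty": 0,"tz": 0.1,"turn": -1,"grip": 0.5},{"tx": 0,"ty": 0,"tz": 0.1,"turn": -1,"grip": 0.5},{"tx": 0,"ty": 0,"tz": 0.1,"turn": -1,"grip": 0.5},{"tx": 0,"ty": 0,"tz": 0.1,"turn": -1,"grip": 0.5},{"tx": 0,"ty": 0,"tz": 0.1,"turn": -1,"grip": 0.5}])

```text
time: 3.12
position: [0.4733, -0.1264, 0.2123]
tool_rot: [-2.337, -2.1, 0.0]
ft_force: [-0.2, 0.4, 0.4]
grip_width: 0.498
grip_force: 0.0
```

Call:
send_rows(steps=[{"tx": 0,"ty": 0,"tz": 0.1,"turn": -1,"grip": 0.5},{"tx": 0,"ty": 0,"tz": 0.1,"turn": -1,"grip": 0.5},{"tx": 0,"ty": 0,"tz": 0.1,"turn": -1,"grip": 0.5},{"tx": 0,"ty": 0,"tz": 0.1,"turn": -1,"grip": 0.5},{"tx": 0,"ty": 0,"tz": 0.1,"turn": -1,"grip": 0.5},{"tx": 0,"ty": 0,"tz": 0.1,"turn": -1,"grip": 0.5},{"tx": 0,"ty": 0,"tz": 0.1,"turn": -1,"grip": 0.5},{"tx": 0,"ty": 0,"tz": 0.1,"turn": -1,"grip": 0.5},{"tx": 0,"ty": 0,"tz": 0.1,"turn": -1,"grip": 0.5},{"tx": 0,"ty": 0,"tz": 0.1,"turn": -1,"grip": 0.5},{"tx": 0,"ty": 0,"tz": 0,"turn": 0,"grip": 0.5}])

```text
time: 4.5
position: [0.4731, -0.1262, 0.1521]
tool_rot: [-0.451, -3.108, -0.0]
ft_force: [0.1, -0.1, -1.1]
grip_width: 0.502
grip_force: 0.0
```

```bash
python3 -c "
from h import *
togo(.5394,-.3141,.08,164.3)
"
```

```text
shift [-1.951 -2.688  1.2  ] turn -0.09995937406781152 yaw 163.5 tilt [ 0.001  0.    -1.   ] q7 1.461 pos [ 0.4731 -0.1262  0.1521] t 4.5
```

Call:
send_rows(steps=[{"tx": -0.49,"ty": -0.67,"tz": 0,"turn": -0.1,"grip": 0.5},{"tx": -0.49,"ty": -0.67,"tz": 0,"turn": 0,"grip": 0.5},{"tx": -0.49,"ty": -0.67,"tz": 0,"turn": 0,"grip": 0.5},{"tx": -0.46,"ty": -0.68,"tz": 0,"turn": 0,"grip": 0.5},{"tx": 0,"ty": 0,"tz": 0,"turn": 0,"grip": 0.5},{"tx": 0,"ty": 0,"tz": 0.4,"turn": 0,"grip": 0.5},{"tx": 0,"ty": 0,"tz": 0.4,"turn": 0,"grip": 0.5},{"tx": 0,"ty": 0,"tz": 0.3,"turn": 0,"grip": 0.5},{"tx": 0,"ty": 0,"tz": 0.1,"turn": 0,"grip": 0.5},{"tx": 0,"ty": 0,"tz": 0,"turn": 0,"grip": 0.5}])

```text
time: 5.75
position: [0.5408, -0.3129, 0.0807]
tool_rot: [0.429, 3.112, 0.0]
ft_force: [-1.0, -0.8, -0.3]
grip_width: 0.498
grip_force: 0.0
```

```bash
python3 -c "
from h import *
togo(.5394,-.3141,.08,164.3)
print(ctrl.get_state()['ft_force'])
"
```

```text
shift [ 0.016 -0.025  0.011] turn 0.0009602492348506075 yaw 164.31 tilt [-0.  0. -1.] q7 1.656 pos [ 0.5408 -0.3129  0.0807] t 5.75
[-0.9579342  -0.82650957 -0.27541324]
```

Call:
send_rows(steps=[{"tx": 0.016,"ty": -0.02,"tz": 0,"turn": 0,"grip": 0.5},{"tx": 0,"ty": 0,"tz": 0,"turn": 0,"grip": 0},{"tx": 0,"ty": 0,"tz": 0,"turn": 0,"grip": 0},{"tx": 0,"ty": 0,"tz": 0,"turn": 0,"grip": 0},{"tx": 0,"ty": 0,"tz": 0,"turn": 0,"grip": 0}], newtons=40)

```text
time: 6.38
position: [0.5398, -0.3129, 0.0807]
tool_rot: [0.428, 3.112, 0.002]
ft_force: [-0.1, 2.5, 0.8]
grip_width: 0.149
grip_force: 39.5
```

Call:
send_rows(steps=[{"tx": 0.075,"ty": 0.003,"tz": 0,"turn": 0.5,"grip": 0},{"tx": 0.151,"ty": 0.0105,"tz": 0,"turn": 1,"grip": 0},{"tx": 0.151,"ty": 0.0105,"tz": 0,"turn": 1,"grip": 0},{"tx": 0.151,"ty": 0.0105,"tz": 0,"turn": 1,"grip": 0}])

```text
time: 6.88
position: [0.5136, -0.2982, 0.0807]
tool_rot: [1.173, 2.911, 0.001]
ft_force: [4.9, 0.2, -2.0]
grip_width: 0.154
grip_force: 39.5
```

```bash
python3 -c "
from h import *
togo(.5570,-.2515,.08)
print(ctrl.get_state()['ft_force'],ctrl.get_state()['torque'])
"
```

```text
shift [0.018 1.063 0.013] turn None yaw 136.11 tilt [-0.003  0.002 -1.   ] q7 1.199 pos [ 0.5136 -0.2982  0.0807] t 6.875
[ 4.94377934  0.2489664  -1.98011256] [ 0.03339268 -1.10760592  0.08041594]
```

Call:
send_rows(steps=[{"tx": 0.151,"ty": 0.0105,"tz": 0,"turn": 1,"grip": 0},{"tx": 0.151,"ty": 0.0105,"tz": 0,"turn": 1,"grip": 0},{"tx": 0.151,"ty": 0.0105,"tz": 0,"turn": 1,"grip": 0},{"tx": 0.151,"ty": 0.0105,"tz": 0,"turn": 1,"grip": 0},{"tx": 0.151,"ty": 0.0105,"tz": 0,"turn": 1,"grip": 0},{"tx": 0.151,"ty": 0.0105,"tz": 0,"turn": 1,"grip": 0},{"tx": 0.151,"ty": 0.0105,"tz": 0,"turn": 1,"grip": 0},{"tx": 0.151,"ty": 0.0105,"tz": 0,"turn": 1,"grip": 0},{"tx": 0.151,"ty": 0.0105,"tz": 0,"turn": 1,"grip": 0},{"tx": 0.151,"ty": 0.0105,"tz": 0,"turn": 1,"grip": 0}])

```text
time: 8.12
position: [0.5029, -0.2163, 0.0806]
tool_rot: [2.771, 1.476, -0.001]
ft_force: [0.2, -3.9, -1.1]
grip_width: 0.154
grip_force: 39.7
```

```bash
python3 -c "
from h import *
togo(.5570,-.2515,.08)
"
```

```text
shift [0.016 1.076 0.012] turn None yaw 56.07 tilt [-0.002  0.002 -1.   ] q7 -0.275 pos [ 0.5029 -0.2163  0.0806] t 8.125
```

Call:
send_rows(steps=[{"tx": 0.151,"ty": 0.0105,"tz": 0,"turn": 1,"grip": 0},{"tx": 0.151,"ty": 0.0105,"tz": 0,"turn": 1,"grip": 0},{"tx": 0.151,"ty": 0.0105,"tz": 0,"turn": 1,"grip": 0},{"tx": 0.151,"ty": 0.0105,"tz": 0,"turn": 1,"grip": 0},{"tx": 0.151,"ty": 0.0105,"tz": 0,"turn": 1,"grip": 0},{"tx": 0.151,"ty": 0.0105,"tz": 0,"turn": 1,"grip": 0},{"tx": 0.151,"ty": 0.0105,"tz": 0,"turn": 1,"grip": 0},{"tx": 0.151,"ty": 0.0105,"tz": 0,"turn": 1,"grip": 0},{"tx": 0.151,"ty": 0.0105,"tz": 0,"turn": 1,"grip": 0},{"tx": 0.151,"ty": 0.0105,"tz": 0,"turn": 1,"grip": 0},{"tx": 0.151,"ty": 0.0105,"tz": 0,"turn": 1,"grip": 0},{"tx": 0,"ty": 0,"tz": 0,"turn": 0,"grip": 0}])

```text
time: 9.62
position: [0.5913, -0.196, 0.0806]
tool_rot: [3.022, -0.855, -0.0]
ft_force: [-0.8, -0.3, 1.5]
grip_width: 0.154
grip_force: 39.5
```

```bash
python3 -c "
from h import *
togo(.5570,-.2515,.08)
im=snap('top','top1');snap('side','side1')
a=im['pixels'][185:285,250:440,::-1];b=load('side1')['pixels'][195:300,250:380,::-1]
a=cv2.resize(a,(760,400),interpolation=cv2.INTER_CUBIC)
cv2.imwrite('pics/c3.png',a)
"
```

```text
shift [-0.002  1.087  0.011] turn None yaw -31.61 tilt [-0.     0.001 -1.   ] q7 -1.839 pos [ 0.5913 -0.196   0.0806] t 9.625
```

View pics/c3.png

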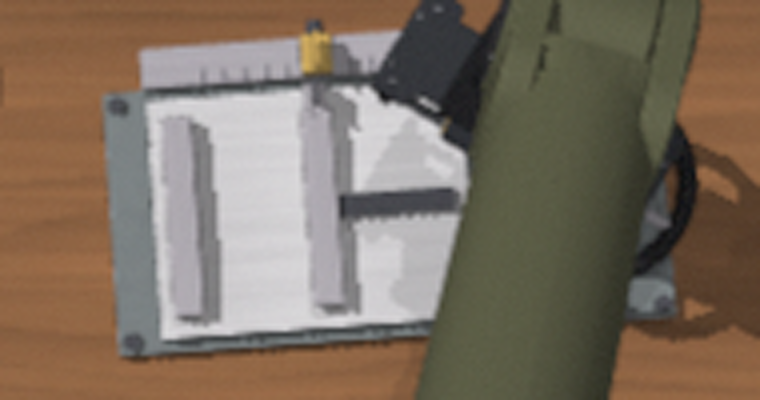

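The pointer fin is at crop (308,82) and the rider at about (315,50), so only a few millimetres remain. I'll finish the turn, release and measure from the wrist camera.

Call:
send_rows(steps=[{"tx": 0.11,"ty": 0.006,"tz": 0,"turn": 0.72,"grip": 0},{"tx": 0.11,"ty": 0.006,"tz": 0,"turn": 0.72,"grip": 0},{"tx": 0,"ty": 0,"tz": 0,"turn": 0,"grip": 0},{"tx": 0,"ty": 0,"tz": 0,"turn": 0,"grip": 0}])

```text
time: 10.22
position: [0.6013, -0.2037, 0.0806]
tool_rot: [2.922, -1.153, -0.0]
ft_force: [-2.2, 0.6, 3.6]
grip_width: 0.152
grip_force: 39.5
```

```bash
python3 -c "
from h import *
togo(.5570,-.2515,.08)
"
```

```text
shift [0.004 1.086 0.01 ] turn None yaw -43.06 tilt [-0.  0. -1.] q7 -2.019 pos [ 0.6013 -0.2037  0.0806] t 10.225
```

Call:
send_rows(steps=[{"tx": 0,"ty": 0,"tz": 0,"turn": 0,"grip": 0.5},{"tx": 0,"ty": 0,"tz": 0,"turn": 0,"grip": 0.5},{"tx": 0,"ty": 0,"tz": 0,"turn": 0,"grip": 0.5},{"tx": 0,"ty": 0,"tz": -0.3,"turn": 0,"grip": 0.5},{"tx": 0,"ty": 0,"tz": -0.8,"turn": 0,"grip": 0.5},{"tx": 0,"ty": 0,"tz": -1,"turn": -1,"grip": 0.5},{"tx": 0,"ty": 0,"tz": -0.8,"turn": -1,"grip": 0.5},{"tx": 0,"ty": 0,"tz": 0,"turn": -1,"grip": 0.5},{"tx": 0,"ty": 0,"tz": 0,"turn": -1,"grip": 0.5},{"tx": 0,"ty": 0,"tz": 0,"turn": -1,"grip": 0.5},{"tx": 0,"ty": 0,"tz": 0,"turn": -0.5,"grip": 0.5},{"tx": 0,"ty": 0,"tz": 0,"turn": 0,"grip": 0.5}])

```text
time: 11.72
position: [0.6019, -0.2042, 0.2559]
tool_rot: [3.141, 0.02, 0.003]
ft_force: [-0.4, -0.2, -0.9]
grip_width: 0.496
grip_force: 0.0
```

```bash
python3 -c "
from h import *
togo(.54,-.07,.25,4.3)
"
```

```text
shift [-1.003 -2.249  0.095] turn -0.4449557797105079 yaw 0.74 tilt [ 0.002  0.001 -1.   ] q7 -1.279 pos [ 0.6019 -0.2042  0.2559] t 11.725
```

Call:
send_rows(steps=[{"tx": -0.33,"ty": -0.75,"tz": 0,"turn": 0,"grip": 0.5},{"tx": -0.33,"ty": -0.75,"tz": 0,"turn": 0,"grip": 0.5},{"tx": -0.34,"ty": -0.75,"tz": 0.1,"turn": -0.45,"grip": 0.5},{"tx": 0,"ty": 0,"tz": 0,"turn": 0,"grip": 0.5},{"tx": 0,"ty": 0,"tz": 0,"turn": 0,"grip": 0.5}])

```text
time: 12.35
position: [0.5401, -0.0706, 0.2494]
tool_rot: [3.138, 0.118, 0.002]
ft_force: [-0.1, -0.9, -0.6]
grip_width: 0.501
grip_force: 0.0
```

```bash
python3 -c "
from h import *
im=snap('wrist','w3');togo(.54,-.07,.25,4.3)
u,v=proj(im,[[.641,-.066,.061]])[0];print(u,v)
u=int(u);v=int(v);v0=max(v-60,0);a=im['pixels'][v0:v0+140,u-90:u+90,::-1];print(u-90,v0)
cv2.imwrite('pics/c4.png',cv2.resize(a,None,fx=4,fy=4,interpolation=cv2.INTER_CUBIC))
"
```

```text
shift [-0.002 -0.021 -0.014] turn -0.007065381444807173 yaw 4.24 tilt [ 0.001  0.001 -1.   ] q7 -1.425 pos [ 0.5402 -0.0712  0.2492] t 12.4
318.62075068481363 108.01289341093565
228 48
```

View pics/c4.png

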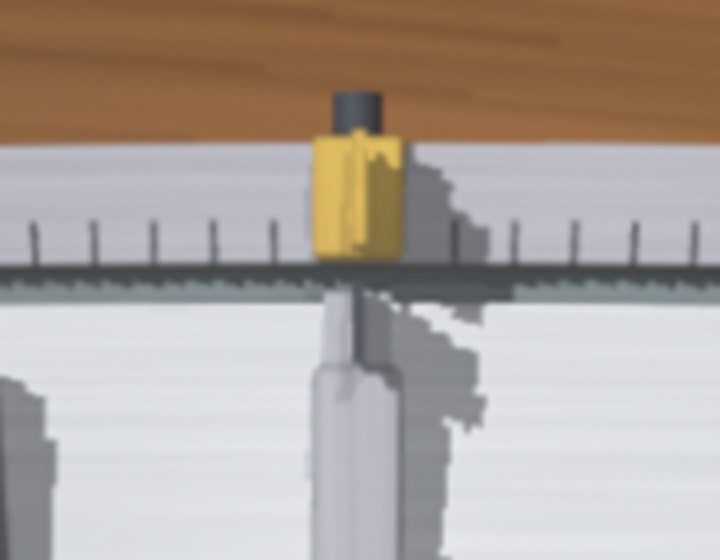

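The clamp is square to the image here. The rider block spans crop x 313–403 with its fin near 356. The sliding cheek spans 313–403 with its fin near 350. I'll check this on pixel profiles.

```bash
python3 -c "
from h import *
p=load('w3')['pixels'].astype(int)
print('cols',list(range(303,335)))
for r in list(range(79,86))+list(range(88,114,2))+list(range(119,150,2))+[155,165]: print(r,*p[r,303:335].sum(1)//3, sep=' ')
"
```

```text
cols [303, 304, 305, 306, 307, 308, 309, 310, 311, 312, 313, 314, 315, 316, 317, 318, 319, 320, 321, 322, 323, 324, 325, 326, 327, 328, 329, 330, 331, 332, 333, 334]
79 107 107 107 107 108 107 108 103 85 78 83 87 91 96 98 93 81 69 61 56 76 103 109 108 109 108 109 108 108 108 108 108
80 108 108 107 107 107 107 106 102 84 77 81 87 98 119 130 125 103 76 61 56 74 101 108 107 107 108 108 108 108 109 108 108
81 107 107 106 110 113 113 113 111 99 95 98 102 115 142 157 151 126 97 86 82 91 109 114 113 112 108 109 109 108 109 108 108
82 110 110 112 122 136 140 141 141 139 137 137 139 143 153 164 164 150 138 133 133 136 140 142 140 131 114 107 108 109 111 111 110
83 137 136 138 142 154 159 162 163 164 162 160 160 161 157 163 167 165 163 161 161 163 164 163 160 146 117 104 111 123 134 137 136
84 177 176 174 161 161 165 167 169 169 168 167 168 167 158 163 165 166 169 168 168 170 171 169 167 151 118 104 118 144 171 178 177
85 190 190 186 169 163 165 167 170 170 168 167 166 165 159 164 163 158 167 167 163 166 170 170 168 151 118 104 119 150 184 192 190
88 187 186 182 166 163 165 168 168 169 168 164
[... 3272 characters left out ...]
 114 113 113 117 133 137 136 137 136 136
145 229 226 208 180 182 190 194 194 189 180 173 168 167 172 185 190 189 187 187 189 188 176 155 145 129 123 137 142 142 142 142 142
147 226 223 206 182 183 190 194 194 188 175 173 170 172 181 188 190 190 188 187 189 189 187 183 175 146 124 135 140 140 140 140 140
149 228 226 209 184 183 190 195 194 191 187 188 185 183 185 188 191 190 187 187 188 190 186 182 175 148 125 138 142 142 142 143 142
155 226 224 206 182 183 190 194 194 192 189 191 188 185 184 187 190 189 188 188 189 188 187 183 174 145 123 135 142 141 141 141 141
165 223 211 199 180 183 190 194 193 193 190 191 188 185 184 188 190 190 189 188 188 188 186 183 175 144 125 136 140 140 140 141 140
```

The profiles put the pointer fin at col 317.3 and the rider fin at col 317.5, right at the nadir. They are aligned to about 0.3 mm. Next I'll locate the cheek gap and the pile.

```bash
python3 -c "
from h import *
im=load('w3');p=im['pixels'].astype(int);g=p.sum(2)/3
for r in (160,200,240): print(r,*g[r,195:235].astype(int))
def edge(r,a,b):
    d=np.diff(cv2.GaussianBlur(g[r:r+1].astype(np.float32),(1,1),0)[0]);k=a+np.abs(d[a:b]).argmax();return [k+.5,r]
L=[edge(r,300,310) for r in range(150,255,5)]
print(L[::4]);Q=onz(im,L,.041);vx,vy,x0,y0=cv2.fitLine(Q[:,:2].astype(np.float32),cv2.DIST_HUBER,0,.01,.01).ravel();print('jaw face dir deg',np.degrees(np.arctan2(vy,vx)),x0,y0)
# pile from top0: light grey mask
t=load('top0');h=cv2.cvtColor(t['pixels'],cv2.COLOR_RGB2HSV);m=((h[...,1]<45)&(h[...,2]>70)).astype(np.uint8)
mm=np.zeros_like(m);mm[170:255,175:235]=m[170:255,175:235]
n,l,s,cc=cv2.connectedComponentsWithStats(mm);print(s[1:][s[1:,4]>50])
k=1+s[1:,4].argmax();c=max(cv2.findContours((l==k).astype(np.uint8),0,2)[0],key=cv2.contourArea);bx=cv2.minAreaRect(c);print(bx,onz(t,[bx[0]],.1))
togo(.52,.24,.30,4.3)
"
```

```text
160 137 136 153 203 223 224 224 219 194 183 186 189 190 188 186 187 184 182 182 184 186 186 185 186 186 185 183 179 168 136 102 83 85 107 129 136 136 136 136 136
200 134 135 134 134 133 135 162 212 222 222 221 215 197 185 186 187 188 185 186 186 183 181 184 186 186 185 184 183 182 181 177 159 125 95 81 90 119 134 136 136
240 137 136 135 136 135 135 134 135 134 144 180 216 221 220 220 212 196 184 185 186 184 185 185 184 182 184 186 186 185 184 182 181 183 179 156 121 92 83 96 122
[[np.float64(305.5), 150], [np.float64(305.5), 170], [np.float64(305.5), 190], [np.float64(304.5), 210], [np.float64(304.5), 230], [np.float64(305.5), 250]]
jaw face dir deg 3.8232298 0.5719232 -0.05838114
[[ 188  181   26   57 1266]]
((200.7003936767578, 208.79379272460938), (23.70374870300293, 56.01570129394531), 3.5763344764709473) [[0.61062882 0.28113765 0.1       ]]
shift [ 0.048 -5.197 -0.852] turn -0.007065381444807173 yaw 4.24 tilt [ 0.001  0.001 -1.   ] q7 -1.425 pos [ 0.5402 -0.0712  0.2492] t 12.4
```

Call:
send_rows(steps=[{"tx": 0,"ty": -0.5,"tz": -0.2,"turn": 0,"grip": 1},{"tx": 0,"ty": -0.9,"tz": -0.2,"turn": 0,"grip": 1},{"tx": 0,"ty": -0.9,"tz": 0,"turn": 0,"grip": 1},{"tx": 0,"ty": -0.9,"tz": 0,"turn": 0,"grip": 1},{"tx": 0,"ty": -0.9,"tz": 0,"turn": 0,"grip": 1},{"tx": 0,"ty": -0.9,"tz": 0,"turn": 0,"grip": 1},{"tx": 0,"ty": -0.5,"tz": 0,"turn": 0,"grip": 1},{"tx": 0,"ty": 0,"tz": 0,"turn": 0,"grip": 1},{"tx": 0,"ty": 0,"tz": 0,"turn": 0,"grip": 1}])

```text
time: 13.52
position: [0.5158, 0.2572, 0.2723]
tool_rot: [3.138, 0.115, -0.0]
ft_force: [0.5, -0.0, -0.5]
grip_width: 0.999
grip_force: 0.0
```

```bash
python3 -c "
from h import *
w=load('w3');Q=onz(w,[[224.8,160],[227.3,200],[230,240]],.041);print('fixed',Q.round(4).tolist())
im=snap('wrist','w4');togo(.54,.28,.27,4.3)
"
```

```text
fixed [[0.5873, 0.0222, 0.041], [0.5476, 0.0194, 0.041], [0.5053, 0.0164, 0.041]]
shift [ 0.43  -0.354  0.039] turn -0.016748242369182265 yaw 4.17 tilt [ 0.     0.001 -1.   ] q7 -2.058 pos [0.5158 0.2569 0.2724] t 13.575
```

View pics/w4.png

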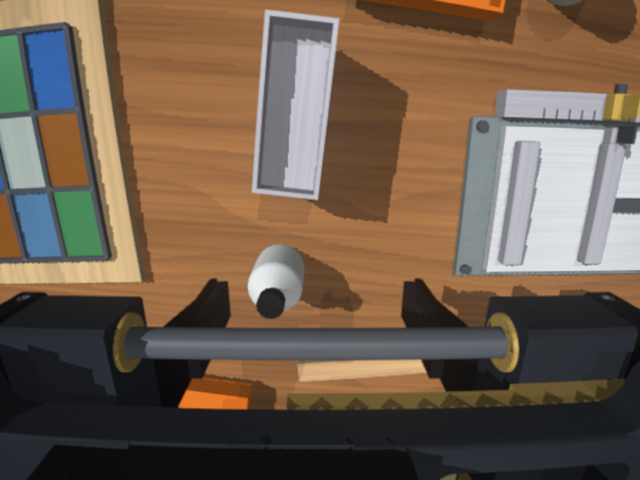

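The top mould's rim corners are at (265,10), (339,17), (318,199) and (252,192). The bottle cap is at (271,300), and the fixed cheek runs from (526,141) to (513,265).

```bash
python3 -c "
from h import *
im=load('w4')
Q=onz(im,[[265,10],[339,17],[318,199],[252,192]],.1);print(Q.round(4).tolist(),Q.mean(0))
for a,b in((0,3),(1,2),(0,1),(3,2)): d=Q[a]-Q[b];print(np.linalg.norm(d),np.degrees(np.arctan2(d[1],d[0])))
print('cap',onz(im,[[271,302]],.11));C=onz(im,[[516,141],[540,141],[525,265],[502,264]],.041);print('cheek',C.round(4).tolist(),C.mean(0))
c=Q.mean(0);togo(c[0],c[1],.15)
"
```

```text
[[0.6883, 0.3103, 0.1], [0.6872, 0.2505, 0.1], [0.5373, 0.2564, 0.1], [0.5394, 0.3163, 0.1]] [0.61304032 0.28337157 0.1       ]
0.14897622177265743 -2.3007696449002273
0.15001702632328032 -2.2278118443861072
0.05976281842935392 88.94259139525387
0.05994031902590483 87.94404441876814
cap [[0.4361093  0.29421227 0.11      ]]
cheek [[0.604, 0.0524, 0.041], [0.6066, 0.0259, 0.041], [0.4675, 0.0091, 0.041], [0.4669, 0.0373, 0.041]] [0.53625098 0.03115787 0.041     ]
shift [ 1.648 -0.324  2.04 ] turn None yaw 4.17 tilt [ 0.     0.001 -1.   ] q7 -2.058 pos [0.5158 0.2569 0.2724] t 13.575
```

Call:
send_rows(steps=[{"tx": 0.55,"ty": -0.11,"tz": 0.5,"turn": 0,"grip": 1},{"tx": 0.55,"ty": -0.11,"tz": 0.5,"turn": 0,"grip": 1},{"tx": 0.55,"ty": -0.105,"tz": 0.5,"turn": 0.78,"grip": 1},{"tx": 0,"ty": 0,"tz": 0.4,"turn": 0,"grip": 1},{"tx": 0,"ty": 0,"tz": 0,"turn": 0,"grip": 1},{"tx": 0,"ty": 0,"tz": 0,"turn": 0,"grip": 1}])

```text
time: 14.32
position: [0.6126, 0.2854, 0.1599]
tool_rot: [-3.141, 0.053, -0.003]
ft_force: [0.5, -0.1, 0.2]
grip_width: 0.999
grip_force: 0.0
```

```bash
python3 -c "
from h import *
togo(.613,.2834,.09,-2.1)
"
```

```text
shift [0.006 0.034 1.165] turn 0.020794628897988332 yaw -1.93 tilt [ 0.002 -0.    -1.   ] q7 -2.184 pos [0.6126 0.2854 0.1599] t 14.325
```

Call:
send_rows(steps=[{"tx": 0.006,"ty": 0.034,"tz": 0.5,"turn": 0,"grip": 1},{"tx": 0,"ty": 0,"tz": 0.4,"turn": 0,"grip": 1},{"tx": 0,"ty": 0,"tz": 0.26,"turn": 0,"grip": 1},{"tx": 0,"ty": 0,"tz": 0,"turn": 0,"grip": 1},{"tx": 0,"ty": 0,"tz": 0,"turn": 0,"grip": 0.5},{"tx": 0,"ty": 0,"tz": 0,"turn": 0,"grip": 0.5},{"tx": 0,"ty": 0,"tz": 0,"turn": 0,"grip": 0.5},{"tx": 0,"ty": 0,"tz": 0,"turn": 0,"grip": 0.5}], newtons=30)

```text
time: 15.32
position: [0.6123, 0.284, 0.0895]
tool_rot: [3.141, -0.051, 0.001]
ft_force: [-0.5, -0.7, 1.8]
grip_width: 0.686
grip_force: 30.0
```

Call:
send_rows(steps=[{"tx": 0,"ty": 0,"tz": -0.08,"turn": 0,"grip": 0.5},{"tx": 0,"ty": 0,"tz": -0.12,"turn": 0,"grip": 0.5},{"tx": 0,"ty": 0,"tz": -0.2,"turn": 0,"grip": 0.5},{"tx": 0,"ty": 0,"tz": -0.4,"turn": 0,"grip": 0.5},{"tx": 0,"ty": 0,"tz": -0.4,"turn": 0,"grip": 0.5},{"tx": 0,"ty": 0,"tz": -0.3,"turn": 0,"grip": 0.5},{"tx": 0,"ty": 0,"tz": 0,"turn": 0,"grip": 0.5}])

```text
time: 16.2
position: [0.613, 0.2848, 0.1811]
tool_rot: [-3.14, 0.051, -0.005]
ft_force: [-0.7, -0.1, -3.4]
grip_width: 0.685
grip_force: 30.0
```

```bash
python3 -c "
from h import *
# mould centre offset from TCP was about .613-.6123,.2834-.284
snap('top','top2');snap('side','side2')
togo(.5395,-.0205,.15,4.0)
print(ctrl.get_state()['ft_force'],ctrl.get_state()['torque'])
"
```

```text
shift [-1.039  5.111  0.476] turn -0.7311745184523666 yaw -1.85 tilt [-0.001  0.001 -1.   ] q7 -2.177 pos [0.6117 0.284  0.1784] t 16.3
[ 0.9844401  -0.92928358 -3.37701517] [ 0.01237535  0.00387391 -0.01066488]
```

Call:
send_rows(steps=[{"tx": -0.08,"ty": 0.4,"tz": 0,"turn": 0,"grip": 0.5},{"tx": -0.14,"ty": 0.7,"tz": 0,"turn": 0,"grip": 0.5},{"tx": -0.16,"ty": 0.8,"tz": 0,"turn": 0,"grip": 0.5},{"tx": -0.16,"ty": 0.8,"tz": 0,"turn": 0,"grip": 0.5},{"tx": -0.16,"ty": 0.8,"tz": 0,"turn": 0,"grip": 0.5},{"tx": -0.16,"ty": 0.7,"tz": 0,"turn": 0,"grip": 0.5},{"tx": -0.1,"ty": 0.5,"tz": 0,"turn": 0,"grip": 0.5},{"tx": -0.08,"ty": 0.41,"tz": 0,"turn": -0.35,"grip": 0.5},{"tx": 0,"ty": 0,"tz": 0,"turn": -0.38,"grip": 0.5},{"tx": 0,"ty": 0,"tz": 0,"turn": 0,"grip": 0.5},{"tx": 0,"ty": 0,"tz": 0,"turn": 0,"grip": 0.5}])

```text
time: 17.68
position: [0.5395, -0.0197, 0.1783]
tool_rot: [-3.14, -0.11, 0.002]
ft_force: [0.6, 0.2, -2.4]
grip_width: 0.688
grip_force: 30.0
```

```bash
python3 -c "
from h import *
im=snap('wrist','w5');snap('top','top3')
togo(.5395,-.0205,.065,4.0)
"
```

```text
shift [-0.002  0.013  1.893] turn 0.001771667904115759 yaw 4.01 tilt [-0.001 -0.    -1.   ] q7 -1.54 pos [ 0.5396 -0.0197  0.1786] t 17.775
```

Call:
send_rows(steps=[{"tx": 0,"ty": 0.013,"tz": 0.3,"turn": 0,"grip": 0.5},{"tx": 0,"ty": 0,"tz": 0.4,"turn": 0,"grip": 0.5},{"tx": 0,"ty": 0,"tz": 0.4,"turn": 0,"grip": 0.5},{"tx": 0,"ty": 0,"tz": 0.4,"turn": 0,"grip": 0.5},{"tx": 0,"ty": 0,"tz": 0.3,"turn": 0,"grip": 0.5},{"tx": 0,"ty": 0,"tz": 0.15,"turn": 0,"grip": 0.5},{"tx": 0,"ty": 0,"tz": 0.03,"turn": 0,"grip": 0.5},{"tx": 0,"ty": 0,"tz": 0,"turn": 0,"grip": 0.5}])

```text
time: 18.77
position: [0.5404, -0.021, 0.0607]
tool_rot: [3.14, 0.109, 0.002]
ft_force: [-0.4, -0.6, -2.8]
grip_width: 0.685
grip_force: 30.0
```

```bash
python3 -c "
from h import *
snap('wrist','w6')
togo(.5395,-.0205,.0545,4.0)
print(ctrl.get_state()['ft_force'])
"
```

```text
shift [-0.018 -0.01   0.108] turn -0.00152332712444192 yaw 3.99 tilt [ 0.002  0.    -1.   ] q7 -1.565 pos [ 0.5406 -0.021   0.061 ] t 18.825
[ 0.09032344  0.8821817  -3.05373525]
```

Call:
send_rows(steps=[{"tx": -0.015,"ty": -0.01,"tz": 0.03,"turn": 0,"grip": 0.5},{"tx": 0,"ty": 0,"tz": 0.03,"turn": 0,"grip": 0.5},{"tx": 0,"ty": 0,"tz": 0.02,"turn": 0,"grip": 0.5},{"tx": 0,"ty": 0,"tz": 0,"turn": 0,"grip": 0.5}])

```text
time: 19.32
position: [0.5388, -0.0205, 0.0552]
tool_rot: [3.14, 0.109, -0.0]
ft_force: [1.1, -0.3, -2.0]
grip_width: 0.687
grip_force: 30.0
```

Call:
send_rows(steps=[{"tx": 0,"ty": 0,"tz": 0.01,"turn": 0,"grip": 0.5},{"tx": 0,"ty": 0,"tz": 0.01,"turn": 0,"grip": 0.5},{"tx": 0,"ty": 0,"tz": 0.01,"turn": 0,"grip": 0.5},{"tx": 0,"ty": 0,"tz": 0,"turn": 0,"grip": 0.5}])

```text
time: 19.82
position: [0.539, -0.0205, 0.0544]
tool_rot: [3.139, 0.109, 0.0]
ft_force: [-3.3, 0.2, 5.7]
grip_width: 0.686
grip_force: 30.0
```

The mould has made contact with 5.7 N. The fingertips are close to cheek height, so I'll open only slightly, rise, and then open wide.

Call:
send_rows(steps=[{"tx": 0,"ty": 0,"tz": 0,"turn": 0,"grip": 0.72},{"tx": 0,"ty": 0,"tz": 0,"turn": 0,"grip": 0.73},{"tx": 0,"ty": 0,"tz": 0,"turn": 0,"grip": 0.73}])

```text
time: 20.2
position: [0.5395, -0.0212, 0.054]
tool_rot: [3.139, 0.109, 0.002]
ft_force: [-0.0, -2.3, 3.2]
grip_width: 0.729
grip_force: 6.7
```

Call:
send_rows(steps=[{"tx": 0,"ty": 0,"tz": -0.05,"turn": 0,"grip": 0.74},{"tx": 0,"ty": 0,"tz": -0.1,"turn": 0,"grip": 0.74},{"tx": 0,"ty": 0,"tz": 0,"turn": 0,"grip": 0.8},{"tx": 0,"ty": 0,"tz": 0,"turn": 0,"grip": 0.9},{"tx": 0,"ty": 0,"tz": -0.5,"turn": 0,"grip": 0.95},{"tx": 0,"ty": 0,"tz": -0.9,"turn": 0,"grip": 1},{"tx": 0,"ty": 0,"tz": -0.9,"turn": 0,"grip": 1},{"tx": -0.6,"ty": 0,"tz": -0.8,"turn": 0,"grip": 1},{"tx": -0.5,"ty": 0,"tz": 0,"turn": 0,"grip": 1},{"tx": 0,"ty": 0,"tz": 0,"turn": 0,"grip": 1},{"tx": 0,"ty": 0,"tz": 0,"turn": 0,"grip": 1}])

```text
time: 21.58
position: [0.4732, -0.0249, 0.2482]
tool_rot: [-3.14, -0.11, -0.0]
ft_force: [-0.2, -0.6, 0.1]
grip_width: 0.997
grip_force: 0.0
```

```bash
python3 -c "
from h import *
im=snap('wrist','w7');snap('side','side3');snap('top','top4')
togo(.475,-.02,.25,4.0)
s=load('side3')['pixels'][190:300,245:365,::-1]
a=im['pixels'][0:275,180:560,::-1]
a=cv2.resize(a,None,fx=1.1,fy=1.1);s=cv2.resize(s,(330,302),interpolation=cv2.INTER_CUBIC)
cv2.imwrite('pics/f.png',np.hstack([a[:302],s]))
"
```

```text
shift [ 0.032 -0.079 -0.035] turn 0.0017039000061274123 yaw 4.01 tilt [-0.001 -0.    -1.   ] q7 -1.493 pos [ 0.4734 -0.0248  0.2479] t 21.725
```

View pics/f.png

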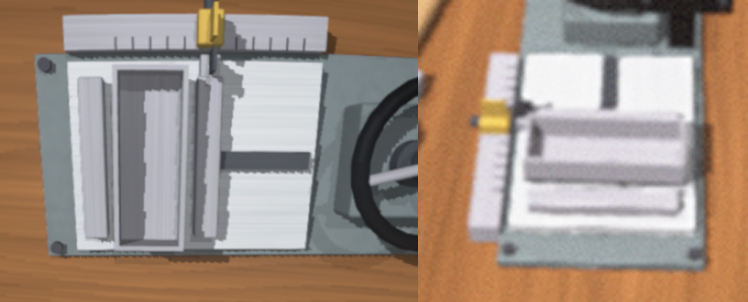

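The mould sits upright between the cheeks, with rim corners in the left panel at (113,65), (187,65), (182,248) and (113,249). The pointer appears in line with the rider at x≈210. I'll verify with numbers.

```bash
python3 -c "
from h import *
im=load('w7');c=np.array([[113,65],[187,65],[182,248],[113,249]])/1.1+[180,0]
Q=onz(im,c,.065);print(Q.round(4).tolist(),Q.mean(0).round(4))
for a,b in((0,3),(1,2),(0,1),(3,2)): d=Q[a]-Q[b];print(np.linalg.norm(d).round(4),np.degrees(np.arctan2(d[1],d[0])).round(2))
a=np.radians(4.0)
for n,uv in(('w3',[[317.3,125],[317.5,98]]),):
    o=onz(load(n),uv,.061);print(o,o[:,:2]@[-np.sin(a),np.cos(a)])
g=im['pixels'].sum(2)//3
print(*range(358,392))
for r in list(range(10,40,4))+list(range(46,76,3))+[90,110,150]: print(r,*g[r,358:392])
"
```

```text
[[0.6115, 0.0128, 0.065], [0.6154, -0.0445, 0.065], [0.469, -0.0538, 0.065], [0.4639, 0.006, 0.065]] [ 0.5399 -0.0199  0.065 ]
0.1477 2.61
0.1468 3.66
0.0574 93.95
0.0601 94.82
[[ 0.62630929 -0.06593083  0.061     ]
 [ 0.64940191 -0.06436064  0.061     ]] [-0.10945936 -0.10950385]
358 359 360 361 362 363 364 365 366 367 368 369 370 371 372 373 374 375 376 377 378 379 380 381 382 383 384 385 386 387 388 389 390 391
10 99 103 122 145 162 167 169 170 170 170 166 168 162 123 100 98 121 159 167 166 166 166 165 163 155 131 105 100 100 101 101 101 100 101
14 167 133 127 148 163 167 169 170 169 168 164 152 140 114 99 101 122 156 164 155 127 108 125 156 153 132 143 178 187 187 187 186 186 187
18 156 125 127 151 164 167 168 169 169 166 161 149 135 111 99 104 133 161 169 161 128 106 101 101 97 92 109 134 143 156 173 177 181 184
22 149 118 126 153 164 167 167 168 169 165 154 146 140 118 102 108 137 161 167 158 120 102 101 101 97 91 99 113 117 117 116 115 115 122
26 147 117 127 155 165 166 167 168 168 165 154 145 136 116 102 108 138 161 165 150 118 102 100 100 95 94 101 111 114 114 114 114 113 11
[... 1370 characters left out ...]
134 134 133 134 135 134
70 210 178 172 176 181 183 182 180 174 163 154 154 158 168 166 153 128 119 116 106 102 101 101 105 115 128 133 133 132 132 132 133 132 133
73 126 83 87 107 115 122 133 133 136 161 166 163 164 168 175 185 186 186 186 173 138 113 109 110 112 123 134 136 136 136 136 135 134 135
90 74 79 98 113 119 120 119 118 118 116 114 112 130 174 188 189 187 187 188 187 183 181 174 144 122 133 139 138 138 139 138 138 138 136
110 75 88 106 116 119 120 119 117 116 123 147 174 186 189 188 188 188 186 186 184 182 177 153 128 132 138 138 138 138 137 137 136 161 215
150 89 105 114 116 116 115 115 115 121 149 177 186 188 187 186 185 183 181 180 178 163 129 87 65 62 66 77 86 88 88 88 88 89 89
```

```bash
python3 -c "
from h import *
togo(.5402,-.0712,.2492,4.24)"
```

```text
shift [ 1.056  0.849 -0.023] turn -0.028296099993873725 yaw 4.01 tilt [-0.001 -0.    -1.   ] q7 -1.493 pos [ 0.4734 -0.0248  0.2479] t 21.725
```

Call:
send_rows(steps=[{"tx": 0.53,"ty": 0.42,"tz": -0.02,"turn": -0.03,"grip": 0.5},{"tx": 0.53,"ty": 0.43,"tz": 0,"turn": 0,"grip": 0.5},{"tx": 0,"ty": 0,"tz": 0,"turn": 0,"grip": 0.5},{"tx": 0,"ty": 0,"tz": 0,"turn": 0,"grip": 0.5},{"tx": 0,"ty": 0,"tz": 0,"turn": 0,"grip": 0.5}])

```text
time: 22.35
position: [0.5397, -0.0704, 0.2497]
tool_rot: [-3.139, -0.118, 0.001]
ft_force: [-0.5, -0.5, 0.2]
grip_width: 0.545
grip_force: 0.0
```

```bash
python3 -c "
from h import *
togo(.5402,-.0712,.2492,4.24)
im=snap('wrist','w8');g=im['pixels'].sum(2)//3
for r in [88,92,96,100,104,121,125,129,133,137,147,155,165]: print(r,*g[r,303:335])
a,b=[load(n)['pixels'].mean(2).astype(np.float32) for n in('w3','w8')]
H=cv2.createHanningWindow((40,26),cv2.CV_32F)
for n,y in(('rider',84),('pointer',119)): print(n,cv2.phaseCorrelate(a[y:y+26,297:337].copy(),b[y:y+26,297:337].copy(),H))
"
```

```text
shift [0.008 0.014 0.008] turn 0.00829009720069962 yaw 4.31 tilt [-0. -0. -1.] q7 -1.429 pos [ 0.5397 -0.0704  0.2497] t 22.35
88 193 191 178 163 165 170 173 173 175 175 173 169 161 164 171 173 162 127 111 110 111 115 132 160 157 132 113 117 121 130 140 147
92 202 198 180 160 168 171 172 172 174 174 170 159 157 164 170 171 160 125 109 110 110 111 111 110 107 101 106 120 124 124 124 123
96 195 192 174 157 168 171 171 172 174 173 169 158 161 172 175 175 164 125 109 109 110 111 110 110 107 99 103 118 120 121 121 121
100 198 194 176 157 168 171 170 171 173 174 168 158 160 171 172 172 160 123 108 108 109 110 110 109 106 100 105 118 122 122 122 122
104 196 184 174 162 170 171 171 171 173 173 167 156 155 161 168 170 158 122 107 108 108 108 108 108 105 101 108 120 123 122 123 122
121 143 141 132 129 129 133 156 186 193 192 188 176 164 135 102 97 110 126 126 140 172 181 171 133 98 89 90 89 90 90 90 90
125 227 227 227 228 227 225 211 199 198 198 192 179 167 136 102 95 104 118 121 123 122 122 125 141 155 145 139 144 170 211 224 228
129 231 232 231 231 232 229 214 200 197 197 193 180 169 141 105
[... 171 characters left out ...]
143 143 143 143 143 143 142
137 226 227 228 228 225 210 196 196 195 191 179 174 167 147 131 121 111 116 121 122 121 120 121 130 139 140 141 141 142 141 141 142
147 145 146 139 113 102 114 121 122 122 118 112 109 108 112 127 154 189 196 195 195 197 196 190 186 172 140 132 142 145 144 145 145
155 146 141 123 107 102 113 121 122 121 121 121 121 118 118 142 187 197 196 195 195 197 194 190 186 170 138 133 144 147 147 146 146
165 142 136 120 105 101 111 121 122 122 121 120 119 118 139 184 198 197 195 195 195 196 194 189 185 168 138 139 144 144 143 144 144
rider ((0.4955969000842977, 0.17310704153964096), 1.1260498373596757)
pointer ((-0.045608368964277446, -0.31443079685497466), 1.029669604698817)
```

```bash
python3 -c "
from h import *
print(ctrl.close_job())"
```

```text
the job is handed in; nothing more can be done
None
```

The job is handed in at about 22 s: the pointer is lined up with the rider to about 0.3 mm, and the top mould stands upright, midway between the cheeks; I took no final check picture of the pile or bystanders.

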